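Lock the adapter plate and offer the oil pump up over its guide studs

ROBOT

A 6-joint arm with a two-finger parallel gripper is mounted at the origin on a cart in front of the work surface, level with it; the furniture and walls round the work are solid. World frame = base frame: x ahead of the robot, y to its left, z up, the work surface at z = 0. Lengths are in mm, angles in rad, forces in N, time in s.
With the tool pointing down it reaches from about 300 to 775 mm from the base axis. Payload 14.6 kg.
Tool frame: the origin (TCP) lies between the finger pads; the fingertips stand nose_length ahead of it and the grasp point (between the pads) lies 3 mm ahead of it (nose_length is the distance from the TCP to the fingertips, in mm); z points along the fingers, y is the line along which they close (so a half turn about z gives the same grasp; the last joint's range is limited). The gripper opens to 94 mm and grips with 3 to 60 N. Pads are 16 mm wide; open, the fingers measure 119 mm over their backs; the gripper's body (75 mm by 177 mm) begins 78 mm behind the grasp point.
Start: joints at [1.05, 0.3, 1.521, -0, 1.321, -0.067], TCP at [241.107, 494.324, 227.446] pointing down, gripper open.
Joint ranges: [-3.03, 3.03], [-0.79, 2.21], [0.23, 2.52], [-1.04, 4.18], [0, 3.07], [-2.55, 2.55]. Speed limits (rad/s): [2.22, 2.22, 2.57, 3.14, 3.14, 3.14].

INTERFACE

Orientations are given as a unit quaternion [w, x, y, z].
In Python, from plant import * gives the robot as it stands.
- The arm moves only by the shell command python3 -m inch 'ROWS' [FORCE]. ROWS is JSON, a list that holds one entry, the list of rows, each a list of 7 numbers: the turn, a rotation vector about the world's x, y, z scaled (see below), then the shift along the world's x, y, z scaled (see below), then the opening, from -1 (shut) to 1 (fully open). A call has 1 to 12 rows; each row shifts and turns the commanded pose from where the row before left it; what a row does not reach is not made up. The controller multiplies each number of a shift by 0.05 m and each number of a turn by 2 rad. A row lasts 1/8 s, in which the tool goes at most 62.5 mm and 10.7 degrees, less where a joint would pass 70% of its speed; a pose out of reach is approached as far as the arm can. A call with a number of a shift or a turn outside -1 to 1 is refused whole. A call with a gripper value outside its range is refused whole. The fingers move at their own pace and stop on an object; FORCE is the grip in N (left out, the last holds). Time passes only in rows, so rows that do not move let the fingers close. It gives the time, the measured TCP pose, the force, the opening and the grip force at its end, in the units of the state.
- state(): the state, without advancing time (a new reading comes with each control period).
- grab_frame(name): name is "scene" or "top" or "wrist"; returns a dict with "img" (420x560x3 uint8, red, green, blue), "intrinsics" (3x3 intrinsics, pixels), "rvec" (rotation vector, rad) and "tvec" (3), from world to camera coordinates, as OpenCV has them; the wrist camera has in their place "mount" (4x4, takes a point from camera to tool coordinates, whose origin is the TCP and whose axes are the flange's). Camera axes: x right, y down, z forward; pixel columns grow to the right and rows downward; lengths in mm; the calibration is good to about 2 mm. A picture is of the moment at which its call begins: read the wrist's pose just before it. There is no depth.
- finish_job(): hands the job in; it is judged then, once.
Trained networks look in a picture, given as the dict that the camera call returned (one of the last four; its "shot" number tells which), for a name from the list of things; names that differ only in an ending like _2 or _b are one class to them, and where a whole thing is asked for, a point or a joint stands for the part that bears it (a point fixed in the world has none). Each returns a list of dicts, best first, with "score" (0 to 1); they miss things now and then, are a little off and sometimes report something else, mostly with a low value. They report only what shows in the picture. A call takes as long as a camera call. They do not tell look-alikes from the thing itself.
- masks_of(picture, query): "mask" (420x560 bool, what is visible of it).
- pinpoint(picture, query): "at" ([x, y, z] in mm, in world coordinates, good to about 4 mm: a listed point, or the origin of a listed thing).
The state is a dict: "time_s": time; "joint_positions": joint angles; "joint_velocities": joint speeds; "tau": joint torques, N m; "tool_pos": TCP position; "orientation": TCP orientation; "wrist_force": force on the tool from outside, world axes, zero at the start; "moment": the same for the moment, N m; "finger_gap": opening from 0.0 (shut) to 1.0 (fully open); "gripper_force": force on a finger pad.
Only numpy, scipy, OpenCV 4.12 (cv2) and the standard library are available. Lean on these libraries where they do the work, as an engineer would, in place of code of your own. Each camera call takes 0.05 s, during which the arm holds its last target. There are 200 camera calls.

TASK

First swing the red clamp on the pump test stand fully round, so that it lies over the edge of the aluminium adapter plate and locks it down. Then lift the oil pump out of the white tray by its hex boss, carry it over the jar, tin and bottle, and finish holding it still and upright about a centimetre above the plate, its pinion centred over the bore and its two ears in line with the two guide studs (either way round), so that I can oil the pinion and guide it in by hand. Keep holding it there: the pump must never touch the plate, the studs or the stand, and do not knock over or shift the jar, tin or bottle.

Things in the scene. Friction and masses are not known exactly. Their poses are not given: they have to be found in the camera images.
- test_stand: blue pump test stand, fixed, 204 x 200 mm, housing 70 mm high. Origin on the worktop under the bore; +x points to the grey motor behind (to x = 148 mm, 87 mm high), z up; front face at x = -104 mm. On top: side rails to 80 mm (y = +-78 mm), a strip to 88 mm hooked over the plate's back edge (x = 52 to 79 mm), a front block to 80 mm with the clamp.
- adapter_plate: loose aluminium plate, 120 x 140 x 10 mm, 0.6 kg, on the housing between the rails with 2 mm play; origin: centre of its underside, 70 mm above the worktop, axes as the stand's. Bore of 60 mm in its middle. Two steel guide studs, 8 mm thick, at y = +46 and -46 mm (x = 0) reach 40 mm above its top face.
- bore_mouth (a point): centre of the bore in the plate's top face, 80 mm above the worktop; axes as the plate's: the line through the two studs is its y axis, z up.
- clamp (a joint): angle of the red swing clamp about its upright pivot, rad: 0 = arm along the front block, pointing to the stand's -y; turns anticlockwise seen from above; 1.57 (stop) = arm points to the stand's +x, over the plate's front edge: locked. Stays where it is left (friction about 0.05 N m).
- clamp_knob (a point): top centre of the upright round black knob on the free end of the clamp's arm: 14 mm across, 23 mm high, its top 113 mm above the worktop; it moves on a circle of 36 mm radius about the pivot. The arm's top, at the foot of the knob, is 89 mm above the worktop.
- clamp_pivot (a point): point on the clamp's upright turning axis, 80 mm in front of the bore's centre (stand's x = -80 mm, y = 0), 84 mm above the worktop; axes as the stand's. The pivot screw's head is 94 mm above the worktop.
- oil_pump: dark grey gear oil pump, 64 x 112 x 104 mm, about 0.6 kg, standing on its pinion (54 mm across) in the tray. Origin at its underside, z up, y along the line through its two ears (tips 56 mm out, underside 61 mm above the foot; body's top 83 mm). Grip it by the round boss with a hex on top: 38 mm across, 87 to 104 mm above the foot, on the axis.
- pump_foot (a point): centre of the pinion's underside, on the pump's axis (1 mm along x from the origin of oil_pump); axes as the pump's.
- drip_tray: white enamel oval tray, 176 x 252 mm, rim 32 mm high, floor 2 mm thick; origin under its centre. The pump stands in it.
- bolt_jar: glass jar of bolts with red lid, 62 mm across, 90 mm high; origin at its underside. Stands between the tray and the stand.
- grease_tin: green and yellow grease tin, 67 mm across, 58 mm high; origin at its underside. Stands between the tray and the stand.
- threadlock: flat red bottle with cream nozzle, 24 x 44 mm, 137 mm high; origin at its underside. Stands between the tray and the stand.
Mind the look-alikes: they are no part of the job. Leave any purple look-alike of the oil_pump alone.

How it is judged (in metres and radians):
On the way, in this order (a step that is already met when the one before it is completed fails the run):
1. the clamp is swung over the plate's edge, to within 0.22 rad of its stop, while the pump still stands in the tray (value of joint clamp above 1.35 rad and height (world z) of pump_foot below 0.02 m), for 0.2 s.
2. the pump is lifted clear of the tray's rim (height (world z) of pump_foot above 0.05 m), for 0.2 s.
At the end, for the whole second after the job is handed in: clamp within 0.22 rad of its stop, plate flat in its seat; the fingers hold the pump still, foot 4 to 20 mm above the plate, centred on the bore within 5 mm, ears in line with the studs within 0.1 rad (either way round), upright within 0.07 rad, touching neither plate nor stand (value of joint clamp above 1.35 rad and z of pump_foot in the frame of bore_mouth between 0.004 and 0.02 m and horizontal distance between pump_foot and bore_mouth below 0.005 m and angle between the y axis of oil_pump and the y axis of bore_mouth, either way round below 0.1 rad and angle between oil_pump's own z axis and vertical below 0.07 rad and linear speed of oil_pump below 0.02 m/s and contact force between the fingers and oil_pump above 1 N and contact force between oil_pump and adapter_plate below 0.05 N and contact force between oil_pump and test_stand below 0.05 N and z of adapter_plate in the frame of test_stand below 0.073 m and angle between adapter_plate's own z axis and vertical below 0.03 rad); the arm keeps its last pose, push and grip.
It fails at once if the pump touches the plate or its studs (contact force between oil_pump and adapter_plate above 0.5 N).
It fails at once if the pump touches the stand or its clamp (contact force between oil_pump and test_stand above 0.5 N).
It fails at once if the jar, the tin or the bottle is shifted by more than 20 mm or knocked over (distance of any of bolt_jar, grease_tin, threadlock from where it was at the start of the episode above 0.02 m or angle between any of bolt_jar, grease_tin, threadlock's own z axis and vertical above 0.5 rad).
It also fails if it takes over 54 s, if anything falls off the work surface, if the arm or the gripper's body presses on something with over 40 N, if the wrist force passes 120 N, or if a joint passes its speed limit or range.

## Working session

There is one attempt and no reset: what is moved stays moved. The work goes in short steps, Python scripts to look and compute and a shell command to move; the robot and the scene stay as the last step left them, time stands still between calls to the robot, and variables do not carry over. Pictures are saved under pics/ and viewed, at most 10 in all, crops included, and the job is handed in when it is done.

```bash
ls; mkdir -p pics; cat > h.py <<'E'
from plant import *
import numpy as np, cv2
from scipy.spatial.transform import Rotation as R
def save(f,n,crop=None,s=1):
    im=f["img"]
    if crop: x0,y0,x1,y1=crop; im=im[y0:y1,x0:x1]
    im=cv2.resize(im,None,fx=s,fy=s,interpolation=cv2.INTER_CUBIC)
    cv2.imwrite("pics/"+n+".png",im[:,:,::-1])
def proj(f,p):
    return cv2.projectPoints(np.float64([p]),np.float64(f["rvec"]),np.float64(f["tvec"]),np.float64(f["intrinsics"]),None)[0].ravel().round(1)
def ray(f,uv,z):
    Rm=cv2.Rodrigues(np.float64(f["rvec"]))[0]; t=np.float64(f["tvec"]).ravel()
    d=Rm.T@np.linalg.inv(f["intrinsics"])@np.array([uv[0],uv[1],1.]); c=-Rm.T@t
    return c+d*(z-c[2])/d[2]
E
python3 - <<'E'
from h import *
s=state(); print(s)
names=["test_stand","adapter_plate","bore_mouth","clamp_knob","clamp_pivot","oil_pump","pump_foot","drip_tray","bolt_jar","grease_tin","threadlock"]
for c in ["scene","top"]:
    f=grab_frame(c); save(f,c+"0",None,1.4 if 0 else 1)
    print(c)
    for n in names:
        print(n,[(round(d["score"],2),np.round(d["at"],0).tolist(),proj(f,d["at"]).tolist()) for d in pinpoint(f,n)[:3]])
E
```

```text
pics
{'time_s': 0.0, 'joint_positions': array([ 1.05041211e+00,  3.00514409e-01,  1.52155793e+00,  8.61499587e-06,
        1.32070007e+00, -6.65638175e-02]), 'joint_velocities': array([ 0.00010741, -0.0007214 , -0.00026856,  0.00036859, -0.00023929,
       -0.00077304]), 'tau': array([-1.33416226e-03, -5.31807947e+01, -3.52733624e+01,  7.07299495e-02,
        2.43280845e-02, -9.36589277e-05]), 'tool_pos': array([240.99053474, 494.13831931, 226.87235427]), 'orientation': array([-1.74633579e-04,  2.24969009e-01,  9.74365741e-01, -5.63448978e-04]), 'wrist_force': array([-0.45121166,  0.72987989,  0.45031507]), 'moment': array([-0.0211138 , -0.00893975,  0.00360492]), 'gripper_force': 0.0, 'finger_gap': 1.0005076000061266}
scene
test_stand [(0.56, [514.0, 240.0, 6.0], [193.6, 205.7])]
adapter_plate [(0.84, [512.0, 235.0, 68.0], [191.9, 186.9])]
bore_mouth [(0.85, [511.0, 240.0, 80.0], [190.4, 182.9])]
clamp_knob [(0.44, [439.0, 191.0, 110.0], [178.5, 186.8])]
clamp_pivot [(0.57, [421.0, 234.0, 89.0], [163.8, 191.4])]
oil_pump [(0.95, [660.0, -222.0, -3.0], [359.7, 245.6]), (0.94, [494.0,
[... 798 characters left out ...]
7.9, 229.4])]
clamp_knob [(0.68, [441.0, 196.0, 108.0], [162.9, 258.7])]
clamp_pivot [(0.92, [427.0, 231.0, 83.0], [149.9, 266.4]), (0.27, [510.0, 232.0, 2.0], [161.2, 233.8])]
oil_pump [(0.97, [493.0, -204.0, -0.0], [341.6, 237.9]), (0.77, [496.0, -392.0, 3.0], [420.6, 235.6]), (0.63, [664.0, -224.0, -3.0], [346.9, 169.3])]
pump_foot [(0.86, [665.0, -222.0, -1.0], [346.1, 168.5]), (0.75, [501.0, -394.0, 5.0], [422.0, 233.5]), (0.67, [483.0, -207.0, 3.0], [343.0, 242.2])]
drip_tray [(0.95, [493.0, -180.0, 0.0], [331.7, 238.0])]
bolt_jar [(0.73, [505.0, 16.0, -1.0], [249.9, 234.6])]
grease_tin [(0.94, [423.0, 2.0, 4.0], [255.7, 268.3])]
threadlock [(0.57, [590.0, 14.0, -0.0], [250.7, 200.1])]
```

View pics/scene0.png

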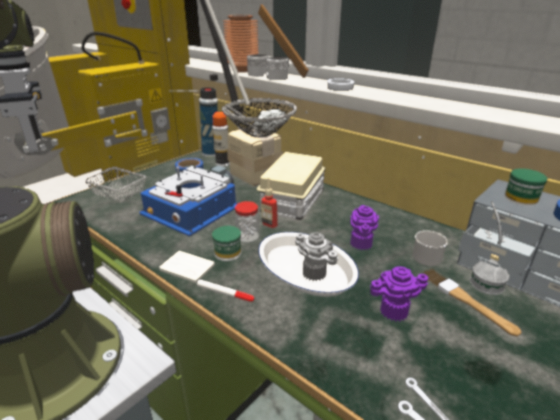

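View pics/top0.png

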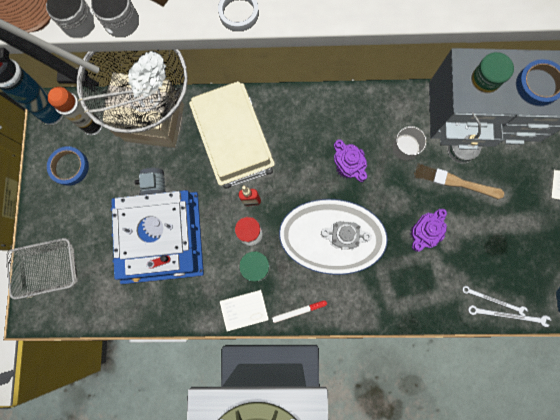

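The grey pump in the tray is at about (346,236) in top. The purple look-alikes are at (350,160) and (430,230). The grey one standing in the tray fits the description, so I'll confirm it in one enlarged crop, together with the stand.

```bash
python3 - <<'E'
from h import *
f=grab_frame("top")
a=cv2.resize(f["img"][180:290,100:210],None,fx=3.6,fy=3.6,interpolation=cv2.INTER_CUBIC)
b=cv2.resize(f["img"][180:290,290:400],None,fx=3.6,fy=3.6,interpolation=cv2.INTER_CUBIC)
cv2.imwrite("pics/c1.png",np.hstack([a,b])[:,:,::-1])
for n in ["oil_pump","drip_tray","adapter_plate","clamp","clamp_knob","test_stand"]:
    for m in masks_of(f,n)[:3]:
        c=max(cv2.findContours(m["mask"].astype(np.uint8),0,1)[0],key=cv2.contourArea)
        print(n,round(m["score"],2),cv2.minAreaRect(c))
E
```

```text
oil_pump 0.88 ((345.0, 235.0), (28.0, 50.0), 90.0)
oil_pump 0.8 ((428.5, 230.5), (41.0, 35.0), 90.0)
oil_pump 0.75 ((349.5, 160.5), (39.0, 31.0), 90.0)
drip_tray 0.75 ((332.5, 237.0), (74.0, 107.0), 90.0)
drip_tray 0.32 ((345.0, 235.5), (27.0, 48.0), 90.0)
adapter_plate 0.66 ((149.6654052734375, 230.85476684570312), (50.036800384521484, 64.52949523925781), 83.92753601074219)
clamp 0.69 ((158.82704162597656, 261.4378356933594), (9.11666202545166, 25.2913875579834), 72.89727020263672)
clamp_knob 0.67 ((157.97946166992188, 261.9452209472656), (9.012168884277344, 25.280887603759766), 69.44395446777344)
test_stand 0.63 ((154.84349060058594, 223.84774780273438), (114.53385925292969, 89.40023040771484), 85.84036254882812)
test_stand 0.19 ((158.3000030517578, 261.4000244140625), (7.905693531036377, 23.717082977294922), 71.56504821777344)
```

View pics/c1.png

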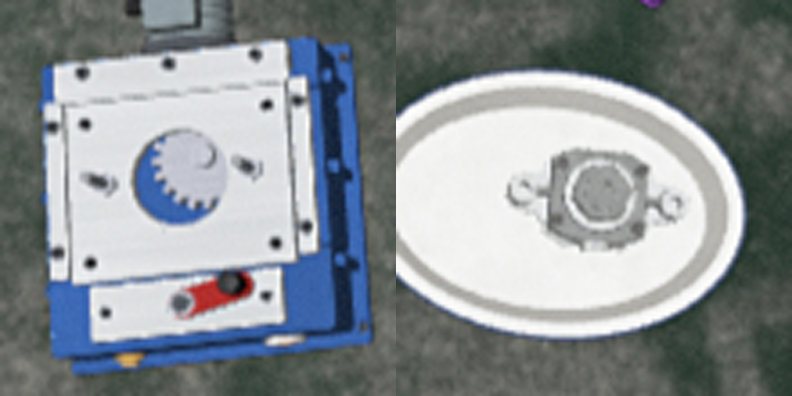

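The crop confirms the grey pump in the tray, with its boss at about (607,190) and its ears nearly level. The stand shows bore, studs and the red clamp, with the black knob at (232,283) and the pivot at (180,303). Next I'll work out yaws and positions.

```bash
python3 - <<'E'
from h import *
import plant; print([n for n in dir(plant) if not n.startswith('_')], getattr(plant,'nose_length',None))
f=grab_frame("top")
P=lambda u,v,z,o=100:ray(f,(u/3.6+o-.36,v/3.6+180-.36),z)
A=[P(64,104,80),P(72,284,80),P(297,262,80)]
print("plate corners",np.round(A))
d=A[1]-A[2];print("yaw front edge",np.arctan2(-d[0],d[1]));d=A[0]-A[1];print("yaw left",np.arctan2(d[1],d[0]))
print("bore",P(180,177,80)); print("knob",P(231,281,113),"pivot",P(180,303,94))
l,r=P(522,190,70,180),P(672,205,70,180);print("ears",l,r,np.arctan2(-(l-r)[0],(l-r)[1]))
l,r=P(522,190,70,290-110),P(672,205,70,290-110);b=P(607,191,104,180);print("boss",b)
w=grab_frame("wrist");print(w["mount"],w["intrinsics"])
E
```

```text
['PlanningError', 'finish_job', 'grab_frame', 'masks_of', 'nose_length', 'pinpoint', 'state'] 22.0
plate corners [[559. 312.  80.]
 [445. 301.  80.]
 [457. 161.  80.]]
yaw front edge 0.0833792441041825
yaw left 0.09796436362842431
bore [511.08556715 236.02975467  80.        ]
knob [443.09833987 192.24319641 113.        ] pivot [431.61488004 228.43766444  94.        ]
ears [ 498.24879044 -158.35335406   70.        ] [ 487.45519412 -251.13408071   70.        ] -0.11581387488222003
boss [ 492.49970758 -206.72126288  104.        ]
[[-1.97830960e-04 -9.64483635e-01 -2.64142534e-01  7.65033607e+01]
 [ 9.99999715e-01 -3.83340188e-04  6.50763934e-04 -2.60540320e-01]
 [-7.28907614e-04 -2.64142330e-01  9.64483436e-01 -1.57982325e+02]
 [ 0.00000000e+00  0.00000000e+00  0.00000000e+00  1.00000000e+00]] [[330.04111887   0.         281.20746098]
 [  0.         330.04111887 212.91543535]
 [  0.           0.           1.        ]]
```

```bash
python3 -m inch '[[[0,0,-0.05,0.5,-0.75,0,0.2],[0,0,-0.05,0.5,-0.75,0,-0.25],[0,0,-0.05,0.5,-0.75,0,-0.25],[0,0,-0.05,0.5,-0.75,0,-0.25],[0,0,-0.05,0.5,-0.75,0,-0.25],[0,0,-0.05,0.5,-0.75,0,-0.25],[0,0,-0.05,0.5,-0.75,0,-0.25],[0,0,-0.05,0.5,-0.75,0,-0.25],[0,0,0,0,0,0,-0.25]]]'
cat >> h.py <<'E'
def wrist():
    s=state(); f=grab_frame("wrist")
    q=s["orientation"]; T=np.eye(4); T[:3,:3]=R.from_quat([q[1],q[2],q[3],q[0]]).as_matrix(); T[:3,3]=s["tool_pos"]
    C=np.linalg.inv(T@f["mount"]); f["rvec"]=cv2.Rodrigues(C[:3,:3])[0]; f["tvec"]=C[:3,3]
    return s,f
def yawc(s):
    q=s["orientation"]; v=R.from_quat([q[1],q[2],q[3],q[0]]).apply([0,1,0]); return np.arctan2(v[1],v[0])
E
python3 - <<'E'
from h import *
s,f=wrist(); print(s["tool_pos"],yawc(s)); save(f,"w1")
for n in ["bore_mouth","clamp_knob","clamp_pivot","adapter_plate","test_stand"]:
    print(n,[(round(d["score"],2),np.round(d["at"],1).tolist()) for d in pinpoint(f,n)[:2]])
for p in [[511,237,80],[443,193,113],[431,230,94]]: print(proj(f,p))
E
```

```text
time_s: 2.78
tool_pos: [442.2, 192.4, 227.4]
orientation: [0.0, 0.588, 0.809, -0.0]
wrist_force: [-0.2, -0.1, -1.0]
finger_gap: 0.376
gripper_force: 0.0
[442.1871884  192.40648358 227.4001594 ] 0.31253273579926905
bore_mouth [(0.55, [441.6, 198.4, 110.2])]
clamp_knob [(0.87, [439.7, 196.8, 112.3])]
clamp_pivot [(0.64, [432.4, 227.2, 85.2])]
adapter_plate []
test_stand [(0.55, [511.4, 236.3, 1.1])]
[365.6 183.7]
[282.2 214.7]
[282.1 166.4]
```

View pics/w1.png

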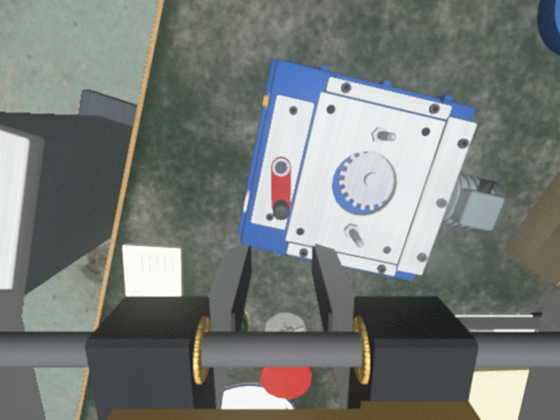

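The wrist view shows the knob top at (281,208), the pivot at (281,167) and the bore centre at (365,183). The bore and pivot agree with the estimates. The knob lies about 5 mm nearer the pivot, at (442,197). I'll descend and grip.

```bash
python3 -m inch '[[[0,0,0,0,0.09,-0.6,-0.25],[0,0,0,0,0,-0.8,-0.25],[0,0,0,0,0,-0.6,-0.25],[0,0,0,0,0,-0.2,-0.25],[0,0,0,0,0,0,-1],[0,0,0,0,0,0,-1],[0,0,0,0,0,0,-1],[0,0,0,0,0,0,-1]]]' 8
python3 - <<'E'
from h import *
s,f=wrist(); print(s["tool_pos"],yawc(s),s["finger_gap"]*94)
piv=np.array([431.3,230.3]);k=s["tool_pos"][:2]; v=k-piv; print(np.hypot(*v),np.arctan2(v[0],-v[1]))
for e in [0.02,0]:
  a0=np.arctan2(v[0],-v[1]); a1=0.095+np.pi/2
  a=np.linspace(a0,a1,9); p=piv+36*np.c_[np.sin(a),-np.cos(a)]; p[0]=k
print(np.diff(a)[0]/2); print((np.diff(p,axis=0)/50).round(3))
E
```

```text
time_s: 4.08
tool_pos: [441.5, 199.0, 118.4]
orientation: [0.0, 0.587, 0.81, 0.001]
wrist_force: [-2.4, -0.7, 7.1]
finger_gap: 0.148
gripper_force: 8.0
[441.51930706 198.95111299 118.41905528] 0.3169665769242267 13.903591334718161
32.97251815397057 0.31512369675331164
0.08441703937759906
[[ 0.131 -0.01 ]
 [ 0.102  0.065]
 [ 0.09   0.082]
 [ 0.075  0.096]
 [ 0.058  0.107]
 [ 0.039  0.115]
 [ 0.019  0.12 ]
 [-0.001  0.121]]
```

```bash
python3 -m inch '[[[0,0,0.085,0.12,0.03,0.02,-1],[0,0,0.085,0.095,0.06,0,-1],[0,0,0.085,0.085,0.075,0,-1],[0,0,0.085,0.07,0.09,0,-1],[0,0,0.085,0.055,0.1,0,-1],[0,0,0.085,0.037,0.108,0,-1]]]' 8
python3 - <<'E'
from h import *
s=state(); print(s["tool_pos"],yawc(s),s["finger_gap"]*94,s["wrist_force"])
piv=np.array([431.3,230.3]);k=s["tool_pos"][:2]; v=k-piv; print(np.hypot(*v),np.arctan2(v[0],-v[1]))
E
```

```text
time_s: 4.88
tool_pos: [462.8, 222.4, 118.4]
orientation: [-0.002, 0.114, 0.994, -0.0]
wrist_force: [-11.1, 0.3, 3.8]
finger_gap: 0.149
gripper_force: 8.0
[462.83595957 222.38993038 118.36063051] 1.3426937870556535 13.96761622086809 [-11.07189724   0.29223452   3.84434279]
32.512858184536 1.3250394775580214
```

```bash
python3 -m inch '[[[0,0,0.085,0,0.11,0,-1],[0,0,0.085,-0.02,0.12,0,-1],[0,0,0,0,0.03,0,-1],[0,0,0,0,0,0,-1]]]' 8
python3 - <<'E'
from h import *
s=state(); print(s["tool_pos"],yawc(s),s["finger_gap"]*94,s["wrist_force"],s["moment"])
piv=np.array([431.3,230.3]);k=s["tool_pos"][:2]; v=k-piv; print(np.hypot(*v),np.arctan2(v[0],-v[1]))
E
```

```text
time_s: 5.38
tool_pos: [462.8, 233.2, 118.4]
orientation: [-0.001, -0.053, 0.999, -0.002]
wrist_force: [-4.0, -16.5, 3.6]
finger_gap: 0.165
gripper_force: 8.0
[462.81831757 233.23581305 118.39172955] 1.6770767696365008 15.510487595850305 [ -3.97331688 -16.4941799    3.571444  ] [-3.06264523  0.62195053 -0.03782597]
31.654752264285428 1.66367458344774
```

```bash
python3 -m inch '[[[0,0,0,0,-0.03,0,-0.3],[0,0,0,0,0,0,-0.3],[0,0,0,0,0,0.3,-0.3],[0,0,0,0,0,0.9,-0.3],[0,0,0,0,0,1,-0.3],[0,0,0,0,0,0.6,-0.3],[0,0,0,0,0,0,-0.3]]]'
python3 - <<'E'
from h import *
s,f=wrist(); print(s["tool_pos"],yawc(s)); save(f,"w2")
for n in ["bore_mouth","clamp_knob","clamp_pivot","adapter_plate","test_stand"]:
    print(n,[(round(d["score"],2),np.round(d["at"],1).tolist()) for d in pinpoint(f,n)[:2]])
for p in [[511,237,80],[467,234,113],[431,230,94]]: print(proj(f,p))
E
```

```text
time_s: 6.25
tool_pos: [463.8, 233.9, 261.6]
orientation: [0.002, -0.053, 0.999, 0.001]
wrist_force: [0.0, -0.2, -0.1]
finger_gap: 0.354
gripper_force: 0.0
[463.77987157 233.88234406 261.61289471] 1.677223249740891
bore_mouth []
clamp_knob [(0.81, [465.1, 234.4, 111.6])]
clamp_pivot [(0.8, [433.8, 226.8, 83.5])]
adapter_plate []
test_stand [(0.6, [511.2, 234.9, 1.0])]
[279.4 239.3]
[280.9 208. ]
[280.8 167.5]
```

View pics/w2.png

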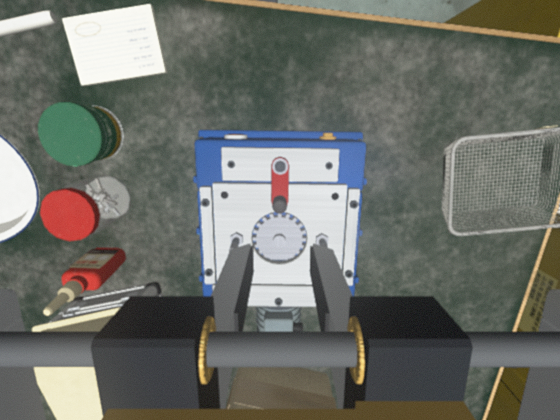

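The clamp is locked: its arm points at the bore and the knob is at (280,205). The image axes line up with the stand, so its yaw is about 0.105. I'll refine the bore centre.

```bash
python3 - <<'E'
from h import *
s,f=wrist()
g=cv2.cvtColor(f["img"],cv2.COLOR_RGB2GRAY)[180:300,190:370]
G=cv2.resize(g,None,fx=4,fy=4,interpolation=cv2.INTER_CUBIC)
c=cv2.HoughCircles(G,cv2.HOUGH_GRADIENT_ALT,1.5,20,param1=150,param2=0.6,minRadius=70,maxRadius=140)
if c is not None:
  for x,y,r in c[0][:6]:
    u,v=190+(x+.5)/4-.5,180+(y+.5)/4-.5; print(u,v,r/4,ray(f,(u,v),80).round(1))
# line yaw by front edge of housing: plate front edge
for p,z in [((224,196),80),((335,196),80),((231,164),80),((329,164),80),((280.5,167),94),((279,237),80)]: print(p,ray(f,p,z).round(1))
b=np.zeros((420,560,3),np.uint8)
big=cv2.resize(f["img"][125:285,190:370],None,fx=3.75,fy=3.75,interpolation=cv2.INTER_CUBIC); cv2.imwrite("pics/w3.png",big[:,:,::-1])
E
```

```text
(224, 196) [466.1 173.6  80. ]
(335, 196) [453.9 288.4  80. ]
(231, 164) [432.3 178.7  80. ]
(329, 164) [421.7 277.4  80. ]
(280.5, 167) [428.2 228.7  94. ]
(279, 237) [504.9 235.2  80. ]
```

View pics/w3.png

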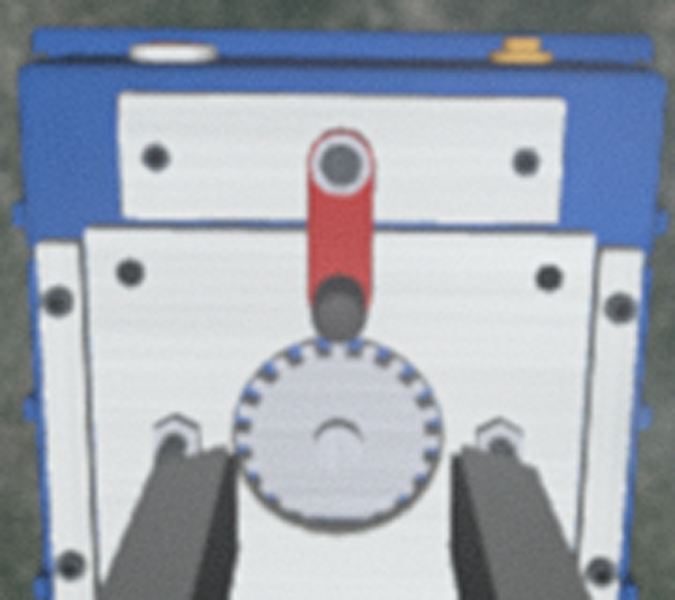

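```bash
python3 - <<'E'
from h import *
s,f=wrist(); print(s["tool_pos"],yawc(s))
P=lambda x,y,z: ray(f,(190+x/3.75-.37,125+y/3.75-.37),z)
for n,x,y,z in [("bore",338,434.5,80),("bt",338,337,80),("bb",338,532,80),("bl",234,434,80),("br",442,434,80),("pivot",340,165,94),("cL",86,228,80),("cR",595,233,80),("s1",130,272,80),("s2",548,278,80),("f1",155,157,80),("f2",525,162,80)]: print(n,P(x,y,z).round(1))
E
```

```text
[463.00471845 233.42288384 257.6975208 ] 1.6770296372654292
bore [508.9 236.5  80. ]
bt [480.  233.4  80. ]
bb [539.2 239.7  80. ]
bl [511.9 206.7  80. ]
br [505.6 266.2  80. ]
pivot [429.9 228.7  94. ]
cL [456.4 161.3  80. ]
cR [442.9 300.7  80. ]
s1 [467.4 174.1  80. ]
s2 [456.9 289.7  80. ]
f1 [434.9 178.8  80. ]
f2 [425.6 278.7  80. ]
```

```bash
python3 -m inch '[[[0,0,-0.0815,0.055,-0.8,0,0.2],[0,0,-0.0815,0.055,-0.8,0,0.2],[0,0,-0.0815,0.055,-0.8,0,0.2],[0,0,-0.0815,0.055,-0.8,0,0.2],[0,0,-0.0815,0.055,-0.8,0,0.2],[0,0,-0.0815,0.055,-0.8,0,0.2],[0,0,-0.0815,0.055,-0.8,0,0.2],[0,0,-0.0815,0.055,-0.8,0,0.2],[0,0,-0.0815,0.055,-0.8,0,0.2],[0,0,-0.0815,0.055,-0.8,0,0.2],[0,0,-0.0815,0.055,-0.8,0,0.2],[0,0,0,0,0,0,0.2]]]'
python3 - <<'E'
from h import *
grab_frame("wrist");grab_frame("wrist")
s,f=wrist(); print(s["tool_pos"],yawc(s)); save(f,"w4",(150,100,410,300),3)
for n in ["oil_pump","pump_foot"]:
    print(n,[(round(d["score"],2),np.round(d["at"],1).tolist()) for d in pinpoint(f,n)[:3]])
print(proj(f,[492.5,-206.7,106]))
E
```

```text
time_s: 8.15
tool_pos: [493.2, -208.5, 257.7]
orientation: [-0.0, 0.748, 0.663, -0.0]
wrist_force: [-0.1, -0.3, -0.1]
finger_gap: 0.6
gripper_force: 0.0
[ 493.32441716 -206.3213194   258.05583726] -0.11487922222824436
oil_pump [(0.67, [668.8, -222.0, 0.6]), (0.66, [502.4, -392.3, 1.7])]
pump_foot [(0.81, [662.3, -221.4, -2.7]), (0.78, [499.4, -388.9, -5.9])]
[280.2 205.3]
```

View pics/w4.png

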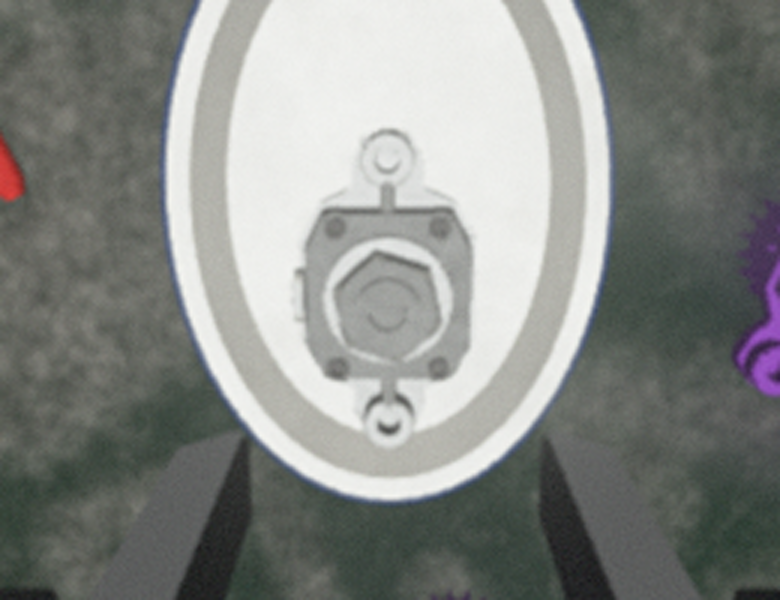

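The grey pump's boss is at crop (388,305). The ears at (387,155) and (388,418) are in line with the tool's x axis, so the pump's yaw is about -0.115. No purple thing is in the way.

```bash
python3 - <<'E'
from h import *
s,f=wrist(); print(s["tool_pos"],yawc(s))
P=lambda x,y,z: ray(f,(150+x/3-.33,100+y/3-.33),z).round(1)
print("hex",P(388,307,106),"collar",P(389,300,92),"earT",P(387,155,70),"earB",P(388.5,418,70), "ring r",P(324,300,92),P(455,300,92))
b=(P(387,155,70)+P(388.5,418,70))/2; print(b)
print(R.from_quat(np.roll(s["orientation"],-1)).apply([0,0,1]))
E
```

```text
[ 493.53451698 -205.60858759  258.49404756] -0.11381871223852126
hex [ 492.  -202.8  106. ] collar [ 492.1 -203.7   92. ] earT [ 496.7 -157.7   70. ] earB [ 486.1 -253.3   70. ] ring r [ 470.4 -201.2   92. ] [ 514.2 -206.3   92. ]
[ 491.4 -205.5   70. ]
[ 9.19995350e-06  1.01212003e-04 -9.99999995e-01]
```

```bash
python3 -m inch '[[[0,0,0,-0.03,0.03,-0.5,0.2],[0,0,0,0,0,-1,0.2],[0,0,0,0,0,-0.9,0.2],[0,0,0,0,0,-0.4,0.2],[0,0,0,0,0,-0.14,0.2],[0,0,0,0,0,0,0.2]]]'
python3 - <<'E'
from h import *
s=state(); print(s["tool_pos"],yawc(s),s["wrist_force"])
E
```

```text
time_s: 9.2
tool_pos: [492.2, -204.8, 111.9]
orientation: [0.0, 0.747, 0.665, 0.0]
wrist_force: [0.4, -0.1, 0.4]
finger_gap: 0.601
gripper_force: 0.0
[ 492.19312279 -204.81207186  111.90658615] -0.11531457302835353 [ 0.3701305  -0.05996349  0.35504124]
```

```bash
python3 -m inch '[[[0,0,0,0,0,-0.02,-1],[0,0,0,0,0,0,-1],[0,0,0,0,0,0,-1],[0,0,0,0,0,0,-1],[0,0,0,0,0,0,-1]]]' 35; python3 - <<'E'
from h import *
s=state(); print(s["tool_pos"],yawc(s),s["finger_gap"]*94)
E
```

```text
time_s: 9.82
tool_pos: [492.0, -205.2, 111.0]
orientation: [0.0, 0.747, 0.665, 0.0]
wrist_force: [-3.3, 0.2, 5.6]
finger_gap: 0.392
gripper_force: 35.0
[ 492.0485082  -205.1690643   111.02059449] -0.11600777349744494 36.84012693144612
```

```bash
python3 -m inch '[[[0,0,0,0,0,0.3,-1],[0,0,0,0,0,0.6,-1],[0,0,0,0,0,0.7,-1],[0,0,0,0,0,0.7,-1],[0,0,0,0,0,0.6,-1],[0,0,0,0,0,0.4,-1],[0,0,0,0,0,0.1,-1],[0,0,0,0,0,0,-1]]]' 35; python3 - <<'E'
from h import *
grab_frame("wrist")
s,f=wrist(); print(s["tool_pos"],yawc(s),s["finger_gap"]*94,s["wrist_force"]); save(f,"w5",(150,100,410,300),3)
t=grab_frame("top"); sc=grab_frame("scene")
for g in (f,t,sc):
  for n in ["pump_foot","oil_pump"]: print(n,[(round(d["score"],2),np.round(d["at"],1).tolist()) for d in pinpoint(g,n)[:3]])
a=cv2.resize(sc["img"][150:310,230:430],None,fx=4,fy=3.7) ; cv2.imwrite("pics/s2.png",a[:,:,::-1])
E
```

```text
time_s: 10.82
tool_pos: [491.8, -204.9, 280.0]
orientation: [-0.0, 0.747, 0.665, -0.0]
wrist_force: [-0.6, -0.1, -7.0]
finger_gap: 0.389
gripper_force: 35.0
[ 491.67347498 -204.87055195  279.5315811 ] -0.11599859138570988 36.704952228700456 [-0.50820411 -0.14069025 -7.51414411]
pump_foot [(0.98, [663.1, -222.7, -0.3]), (0.73, [496.6, -392.5, -5.7])]
oil_pump [(0.94, [665.3, -223.3, -0.9]), (0.74, [499.8, -397.1, 1.1]), (0.67, [490.7, -201.4, 173.7])]
pump_foot [(0.95, [662.5, -221.5, -0.7])]
oil_pump [(0.81, [663.3, -224.0, 1.3]), (0.72, [494.9, -390.8, 1.0]), (0.52, [493.7, -201.3, 170.5])]
pump_foot [(0.96, [663.2, -221.5, 0.2]), (0.9, [499.3, -393.5, 0.2]), (0.57, [492.8, -202.3, 169.0])]
oil_pump [(0.98, [660.2, -220.9, 4.1]), (0.62, [497.4, -390.0, -2.2]), (0.59, [489.9, -205.9, 168.6])]
```

View pics/w5.png

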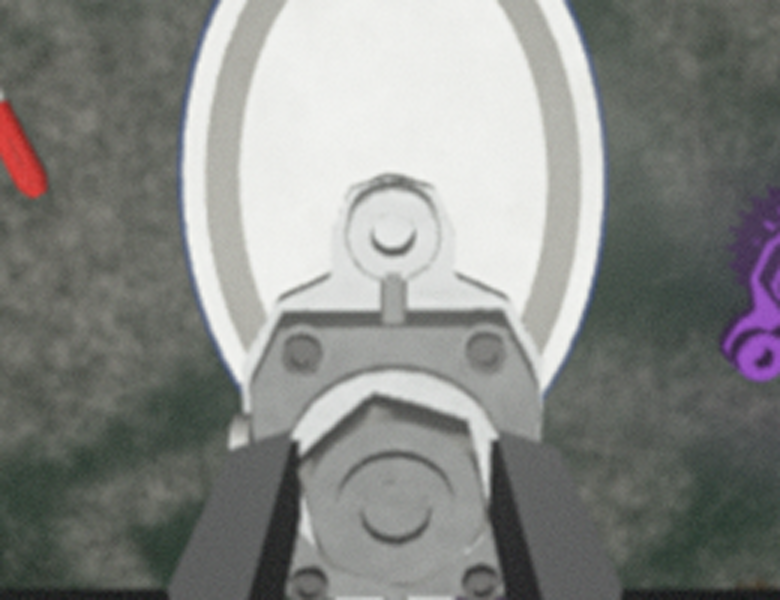

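The pump is held straight, with an ear at (394,228) and the hex at (395,500). I'll check the pump's offset from the TCP.

```bash
python3 - <<'E'
from h import *
s,f=wrist(); print(s["tool_pos"],yawc(s))
P=lambda x,y,z: ray(f,(150+x/3-.33,100+y/3-.33),z).round(1)
tz=s["tool_pos"][2]; foot=tz-109
c=s["tool_pos"][:2]; y=yawc(s); ex=np.array([-np.sin(y),np.cos(y)]); ey=np.array([np.cos(y),np.sin(y)])
def rel(n,x,yy,z):
    p=P(x,yy,foot+z)[:2]-c; print(n,z,"toolx",round(p@ex,1),"tooly",round(p@ey,1))
rel("hexring",395,497,104); rel("hextopV",377,395,104); rel("screws",(302+485)/2,352,83); rel("screwsB",(310+482)/2,582,83)
for z in (70,76,82): rel("ear",394,228,z)
for sgn in (0,-2,2):
    print(proj(f,[*(c+ex*sgn),foot+104]))
E
```

```text
[ 491.93915738 -205.01045338  280.30848728] -0.11597061317814623
hexring 104 toolx 2.9 tooly 0.2
hextopV 104 toolx 22.0 tooly -2.9
screws 83 toolx 23.8 tooly -0.1
screwsB 83 toolx -25.6 tooly 0.4
ear 70 toolx 45.8 tooly 0.1
ear 76 toolx 46.7 tooly 0.1
ear 82 toolx 47.6 tooly 0.0
[280.9 270.2]
[280.9 273.6]
[280.9 266.8]
```

```bash
python3 -m inch '[[[0,0,0.008,0.03,0.5,0,-1],[0,0,0.009,0.03,0.8,0,-1],[0,0,0.009,0.03,0.8,0,-1],[0,0,0.009,0.03,0.8,0,-1],[0,0,0.009,0.03,0.8,0,-1],[0,0,0.009,0.03,0.8,0,-1],[0,0,0.009,0.03,0.8,0,-1],[0,0,0.009,0.03,0.8,0,-1],[0,0,0.009,0.03,0.8,0,-1],[0,0,0.009,0.03,0.8,0,-1],[0,0,0.008,0.03,0.7,0,-1],[0,0,0.007,0.03,0.4,0,-1]]]' 35; python3 -m inch '[[[0,0,0,0,0.02,-0.4,-1],[0,0,0,0,0,-0.4,-1],[0,0,0,0,0,0,-1],[0,0,0,0,0,0,-1]]]' 35
python3 - <<'E'
from h import *
s,f=wrist(); print(s["tool_pos"],yawc(s),s["finger_gap"]*94,s["wrist_force"]); save(f,"w6",(120,80,440,320),2.5)
t=grab_frame("top"); sc=grab_frame("scene")
for g in (f,t,sc):
  for n in ["pump_foot","oil_pump","bore_mouth"]: print(n,[(round(d["score"],2),np.round(d["at"],1).tolist()) for d in pinpoint(g,n)[:3] if d["at"][1]>0])
a=cv2.resize(sc["img"][120:240,120:280],None,fx=4,fy=4,interpolation=cv2.INTER_CUBIC) ; cv2.imwrite("pics/s3.png",a[:,:,::-1])
E
```

```text
time_s: 12.88
tool_pos: [509.8, 236.4, 280.3]
orientation: [-0.0, 0.673, 0.739, -0.0]
wrist_force: [-0.3, -1.9, -6.2]
finger_gap: 0.391
gripper_force: 35.0
time_s: 13.38
tool_pos: [510.4, 235.8, 241.4]
orientation: [0.0, 0.674, 0.739, 0.0]
wrist_force: [-0.0, 0.0, -6.5]
finger_gap: 0.388
gripper_force: 35.0
[510.35873812 235.79696662 241.4230573 ] 0.0916360839933404 36.47440636311014 [-6.42196283e-03  1.19395040e-02 -6.53838071e+00]
pump_foot []
oil_pump [(0.78, [509.1, 239.7, 135.2])]
bore_mouth []
pump_foot [(0.62, [502.5, 235.7, 133.5])]
oil_pump [(0.73, [511.8, 236.9, 131.0])]
bore_mouth [(0.7, [510.5, 237.1, 81.2])]
pump_foot [(0.79, [508.2, 237.0, 132.2])]
oil_pump [(0.55, [511.9, 236.2, 131.6])]
bore_mouth [(0.92, [511.6, 238.7, 77.5])]
```

View pics/w6.png

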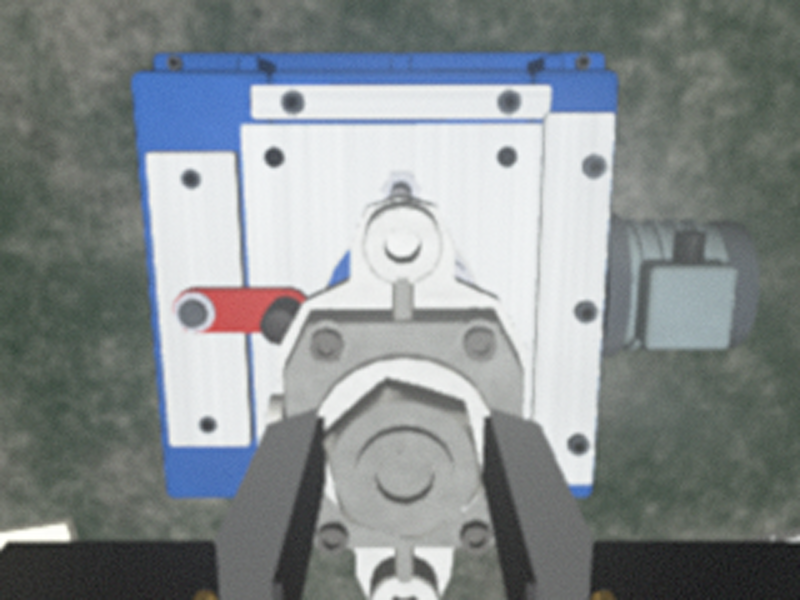

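The pump is above the bore with its ear at (402,243). The stud tip is at (401,189), in the same column. The clamp is still over the plate edge. I'll check the numbers.

```bash
python3 - <<'E'
from h import *
s,f=wrist(); print(s["tool_pos"],yawc(s))
P=lambda x,y,z: ray(f,(120+x/2.5-.3,80+y/2.5-.3),z)
c=s["tool_pos"][:2]; y=yawc(s); ex=np.array([-np.sin(y),np.cos(y)]); ey=np.array([np.cos(y),np.sin(y)])
def rel(n,x,yy,z):
    p=P(x,yy,z)[:2]; q=p-c; print(n,z,p.round(1),"toolx",round(q@ex,1),"tooly",round(q@ey,1))
ft=s["tool_pos"][2]-109
rel("stud",401,188,120); rel("nut",401,181,84); rel("s1",274,157,80); rel("s2",507,157,80); rel("pivot",193,313,94)
rel("ear",402,243,ft+76); rel("hex",403,466,ft+104); rel("scr1",(326+480)/2,342,ft+83); rel("scr2",(332+475)/2,534,ft+83)
rel("c1",241,125,80); rel("c2",543,125,80);rel("lowL",247,270,80); rel("f1",191,179,80); rel("f2",207,425,80)
E
```

```text
[509.96755172 236.00050011 240.48201388] 0.09203415196617343
stud 120 [504.6 286.3] toolx 50.5 tooly -0.7
nut 84 [504.6 285.5] toolx 49.8 tooly -0.8
s1 80 [456.  289.7] toolx 58.4 tooly -48.8
s2 80 [543.7 297.8] toolx 58.4 tooly 39.3
pivot 94 [430.4 229.8] toolx 1.2 tooly -79.8
ear 207.48201388004367 [505.5 281.8] toolx 46.0 tooly -0.3
hex 235.48201388004367 [509.7 238.3] toolx 2.3 tooly -0.1
scr1 214.48201388004367 [507.7 259.9] toolx 24.0 tooly -0.1
scr2 214.48201388004367 [512.4 210.7] toolx -25.4 tooly 0.1
c1 80 [443.1 300.3] toolx 70.2 tooly -60.7
c2 80 [555.7 310.7] toolx 70.2 tooly 52.4
lowL 80 [447.7 245.4] toolx 15.1 tooly -61.2
f1 80 [425.  278.6] toolx 50.2 tooly -80.7
f2 80 [433.9 178.9] toolx -49.8 tooly -80.9
```

The offset between pump and bore is under 1 mm in every check, and the yaw error is about 0, so no correction is needed. Lowering about 40 mm.

```bash
python3 -m inch '[[[0,0,0,0,0,-0.2,-1],[0,0,0,0,0,-0.25,-1],[0,0,0,0,0,-0.2,-1],[0,0,0,0,0,-0.1,-1],[0,0,0,0,0,-0.04,-1],[0,0,0,0,0,0,-1],[0,0,0,0,0,0,-1],[0,0,0,0,0,0,-1]]]' 35
python3 - <<'E'
from h import *
s=state(); print(s["tool_pos"],yawc(s),s["finger_gap"]*94,s["wrist_force"],abs(s["joint_velocities"]).max())
t=grab_frame("top"); sc=grab_frame("scene")
for g in (t,sc):
  for n in ["pump_foot","oil_pump","bore_mouth","clamp_knob","clamp_pivot"]: print(n,[(round(d["score"],2),np.round(d["at"],1).tolist()) for d in pinpoint(g,n)[:3] if d["at"][1]>0])
a=cv2.resize(sc["img"][110:250,110:290],None,fx=4.2,fy=4.2,interpolation=cv2.INTER_CUBIC) ; cv2.imwrite("pics/s4.png",a[:,:,::-1])
E
```

```text
time_s: 15.02
tool_pos: [510.0, 236.0, 201.2]
orientation: [0.0, 0.674, 0.739, 0.0]
wrist_force: [-0.7, 0.4, -5.9]
finger_gap: 0.391
gripper_force: 35.0
[510.0243875  235.9928945  201.15380297] 0.09201586982158617 36.791578478662515 [-0.6827001   0.38188183 -5.89960596] 0.0023982203236817285
pump_foot [(0.67, [499.5, 234.4, 94.9])]
oil_pump [(0.75, [509.7, 237.3, 93.6]), (0.65, [510.8, 235.4, 78.1])]
bore_mouth []
clamp_knob [(0.77, [467.4, 233.0, 111.8])]
clamp_pivot [(0.63, [427.9, 228.1, 84.0])]
pump_foot [(0.73, [512.0, 241.4, 93.7])]
oil_pump [(0.65, [509.0, 236.3, 93.5])]
bore_mouth [(0.8, [510.0, 238.5, 79.9])]
clamp_knob [(0.51, [462.5, 231.3, 112.1])]
clamp_pivot [(0.9, [426.8, 228.3, 85.8]), (0.24, [508.2, 238.3, 66.8])]
```

View pics/s4.png

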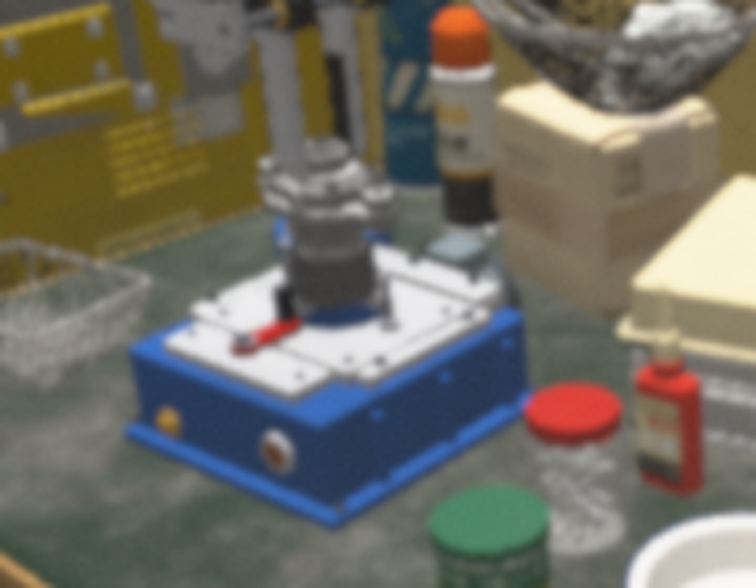

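The pump hangs upright about 12 mm above the bore, with its pinion at (330,280). The clamp is locked at (265,335), and the jar, tin and bottle are still standing. Handing in.

```bash
python3 -c "
from plant import *
print(finish_job())"
```

```text
the job is handed in; nothing more can be done
None
```

I handed the job in at about 15 s of the 54 s allowed; no verdict came back. By my measurements the clamp is locked, and the pump is held still and upright about 12 mm above the plate, centred within about 1 mm and in line with the studs, with the jar, tin and bottle still standing.

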